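Check an end cover on the checking beam

TASK

Check the weight of the yellow end cover: set it gently in the middle of the empty pan while the beam is still arrested, then lift the red arrest lever fully so the beam is free and the pan sinks, and let it rest there for about two seconds. Then press the lever back down until it clicks and holds the beam level, leave the cover standing on the pan, and do not disturb the black pinion, blue end cap, wrench or gear housing around it.

Things in the scene. Friction and masses are not known exactly. Their poses are not given: they have to be found in the camera images.
- balance: Checking beam (a small beam balance), fixed to the bench. Origin: centre of the underside of its grey base plate (190 mm along its x, 220 along y, 20 high). Its y axis runs along the beam, roughly towards the robot, its x axis to the robot's left, z up (yaw 1.38 to 1.76 rad in the world). The beam pivots at (0, 0, 125 mm) between two aluminium plates.
- readout_head (a point): Centre of a white readout head, 70 x 90 x 60 mm (x, y, z), at (-110, 0, 255 mm) in the balance's frame, just above and inside the lever's knob: an upright gripper cannot reach the knob, so tilt it 25 to 45 degrees, its body leaning out along the balance's -x. A 20 mm tube carries it: level at z 262 back to x 75, then down to the base.
- pan_center (a point): Centre of the top face of the round steel pan, 110 mm across and 5 mm thick with a dark middle, on the beam's end farthest from the robot (-y), at (0, -160, 150 mm) in the balance's frame when level. Moves with the beam.
- beam: The hinged beam with its pan (far end) and steel weight (near end, 60 mm across, top 163 mm above the bench). Origin: on its hinge, (0, 0, 125 mm) in the balance's frame; hinged about the balance's x axis, tips 0.08 rad either way to its stops. Level when arrested. Freed with the cover on the pan, the pan side sinks about 13 mm; freed empty, the weight side sinks.
- arrest_lever (a joint): Red arrest lever, hinged at (-45, 0, 90 mm) in the balance's frame about its y axis, reaching 110 mm to the robot's right (-x); rad. 0 = down, held by a detent, beam arrested (the start). Grows as the knob is lifted; 0.55 = fully up at its stop, beam free. Above 0.17 a light spring holds it up; pressed below that it snaps down. Either way takes about 10 N at the knob.
- lever_knob (a point): Centre of the lever's red knob, a cylinder 22 mm in diameter and 26 mm long lying along the balance's y axis; can be pinched across its 26 mm length. Down: at (-153, 0, 68 mm) in the balance's frame; fully up: about (-148, 0, 128 mm).
- cover: The yellow end cover to check: square plate 60 x 60 x 10 mm, a steel bearing ring 46 mm across up to 17 mm, and on it a yellow round boss 26 mm in diameter up to 52 mm. Stands loose on the bench, boss up. Origin: centre of its underside, z up. About 0.42 kg. Grip it by the boss, about 40 mm above the underside.
- pinion: Bystander: black pinion shaft standing on end, 48 mm across, 85 high. Origin: centre of underside.
- end_cap: Bystander: blue round end cap, 60 mm across, 36 high. Origin: centre of underside.
- wrench: Bystander: wrench lying on the bench, along its x. Origin: its middle, underside.
- gear_housing: Bystander: yellow open gear housing, 85 x 85 x 75 mm. Origin: centre of underside.
Not all that is in view belongs to the job. Leave any green or white look-alike of the cover alone.

How it is judged:
By the outcome, as a careful person would: the job done as asked, in the order asked, and still so for the second after the job is handed in, with the robot touching nothing.
It also fails if it takes over 72 s, if anything falls off the work surface, if the arm or the gripper's body presses on something with over 40 N, if the wrist force passes 120 N, or if a joint passes its speed limit or range.

ROBOT

A 6-joint arm with a two-finger parallel gripper is mounted at the origin on the work surface. World frame = base frame: x ahead of the robot, y to its left, z up, the work surface at z = 0. Lengths are in m, angles in rad, forces in N, time in s.
With the tool pointing down it reaches from about 0.4 to 0.925 m from the base axis. Payload 3.4 kg.
Tool frame: the origin (TCP) lies midway between the tips of the shut fingers; the grasp point (between the pads) lies env.grasp_offset behind it (env.grasp_offset is the distance from the TCP to the grasp point, in m); z points along the fingers, x is the direction in which the jaws open and shut, and the axes are right-handed (so a half turn about z gives the same grasp; the last joint's range is limited). The gripper opens to 85 mm and grips with 20 to 120 N. Pads are 22 mm wide; open, the fingers measure 114 mm over their backs; the gripper's body (76 mm by 85 mm) begins 54 mm behind the grasp point. The pads swing forward as they close: fully open they stand 13 mm farther back than shut.
Start: joints at [1.097, 0.307, 1.506, -0, 1.328, -0.073], TCP at [0.224, 0.53, 0.231] pointing down, gripper open.
Joint ranges: [-3.12, 3.12], [-1.05, 2.28], [0.14, 2.33], [-1.42, 4.57], [0.1, 2.73], [-2.68, 2.68]. Speed limits (rad/s): [2.57, 2.57, 3.14, 3.14, 3.14, 3.14].

INTERFACE

Orientations are given as a 3x3 rotation matrix whose columns are the frame's x, y, z axes.
In Python, from bench import env gives the robot as it stands.
- The arm moves only by the tool apply_moves, never from a script. Its argument "steps" is a list of rows, each a list of 6 numbers: the shift along the tool's x, y, z in cm, then the turn, a rotation vector about the tool's x, y, z in degrees. In form: [[dx, dy, dz, wx, wy, wz], ...]. A call has 1 to 20 rows; each row is the pose to reach, as a shift and turn from the pose commanded when the call began, along the tool's axes at that moment; what a row does not reach only later rows make up. A row lasts 1/10 s, in which the tool goes at most 50 mm and 8.59 degrees, less where a joint would pass 70% of its speed; a pose out of reach is approached as far as the arm can. A call with a gripper value outside its range is refused whole. "jaw" is the closure, from -1 (fully open) to 1 (shut), so that 0 is half open, set as the call begins (left out, the last holds). The fingers move at their own pace and stop on an object; "squeeze" is the grip in N (left out, the last holds). Time passes only in rows, so rows that repeat a pose let the fingers close. It gives the time, the measured TCP pose, the force and the opening at its end, in the units of the state.
- env.get_state(): the state, without advancing time (a new reading comes with each control period).
- env.camera(name): name is "scene" or "top" or "wrist"; returns (picture, depth): 420x560x3 uint8, red, green, blue; 420x560 float32, m along the optical axis (not along the pixel's ray), 0 where there is no reading.
- env.get_calibration(name): a dict with "K" (3x3 intrinsics, pixels), "R" (3x3) and "t" (3): a world point X has camera coordinates R X + t. Camera axes: x right, y down, z forward; pixel columns grow to the right and rows downward; lengths in m; the calibration is good to about 2 mm. A picture is of the moment at which its call begins: read the wrist's pose just before it. get_calibration takes no time and is no camera call; for the wrist camera it gives the pose at the moment of the call.
- env.finish_job(): hands the job in, once; it reports no verdict.
The state is a dict: "time_s": time; "joint_positions": joint angles; "qd": joint speeds; "tau": joint torques, N m; "eef_pos": TCP position; "tcp_rot": TCP orientation; "ft_force": force on the tool from outside, world axes, zero at the start; "ft_torque": the same for the moment, N m; "width": opening from 0.0 (shut) to 1.0 (fully open).
Only numpy, scipy, OpenCV 4.12 (cv2) and the standard library are available. Lean on these libraries where they do the work, as an engineer would, in place of code of your own. Each camera call takes 0.05 s, during which the arm holds its last target. There are 200 camera calls.

## Working session

There is one attempt and no reset: what is moved stays moved. The work goes in short steps, Python scripts to look and compute and a tool call to move; the robot and the scene stay as the last step left them, time stands still between calls to the robot, and variables do not carry over. Pictures are saved under pics/ and viewed, about 8 in all and at most 12, crops included, and the job is handed in when it is done.

Besides the shell and the picture viewer there is one more tool, called after "Emit:" by a JSON object that holds its "api" and its "payload", one argument or row to a line. apply_moves: Moves the arm, as the interface text tells. Its arguments: {"type":"object","properties":{"steps":{"type":"array"},"jaw":{"type":"number"},"squeeze":{"type":"number"}},"required":["steps"]}

```bash
mkdir -p pics; cat > h.py <<'E'
import numpy as np, cv2
from bench import env
def snap(n):
    cal=env.get_calibration(n); p,d=env.camera(n); return p,d,{k:np.array(v) for k,v in cal.items()}
def pts(d,c):
    v,u=np.mgrid[:d.shape[0],:d.shape[1]]
    K=c['K']; P=np.stack([(u-K[0,2])/K[0,0]*d,(v-K[1,2])/K[1,1]*d,d],-1)
    return (P-c['t'])@c['R']
def save(n,p): cv2.imwrite('pics/'+n,p[...,::-1])
E
python3 - <<'E'
from h import *
for n in ['scene','top']:
    p,d,c=snap(n); save(n+'0.png',p); np.savez(n+'0.npz',p=p,d=d,**c)
    print(n,-c['R'].T@c['t'],c['R'][2])
print(env.grasp_offset,env.get_state())
E
```

```text
scene [ 1.10496717 -0.4117051   1.19955923] [-0.48060138  0.3440114  -0.80664644]
top [0.30491364 0.04277116 1.53343754] [ 0.1498128  -0.00482144 -0.98870262]
0.0187 {'time_s': 0.1, 'joint_positions': array([ 1.09747484e+00,  3.07500796e-01,  1.50751280e+00,  1.71404204e-05,
        1.32841162e+00, -7.34954501e-02]), 'qd': array([ 0.00033127, -0.00022344, -0.00321387, -0.00095979, -0.0021436 ,
       -0.00055357]), 'tau': array([ 1.86301932e-04, -4.58521342e+01, -2.52608210e+01, -1.72342434e-04,
        5.45247298e-03, -2.17650955e-05]), 'eef_pos': array([0.22355795, 0.52909631, 0.23048297]), 'tcp_rot': array([[ 3.89261130e-01,  9.21127054e-01, -8.50170475e-04],
       [ 9.21125636e-01, -3.89262029e-01, -1.62349576e-03],
       [-1.82638495e-03, -1.51150025e-04, -9.99998321e-01]]), 'ft_force': array([-0.1759203 ,  0.25470469,  0.21894412]), 'ft_torque': array([-0.02338541, -0.03789933,  0.0030999 ]), 'width': 0.9991175626801687}
```

View pics/scene0.png

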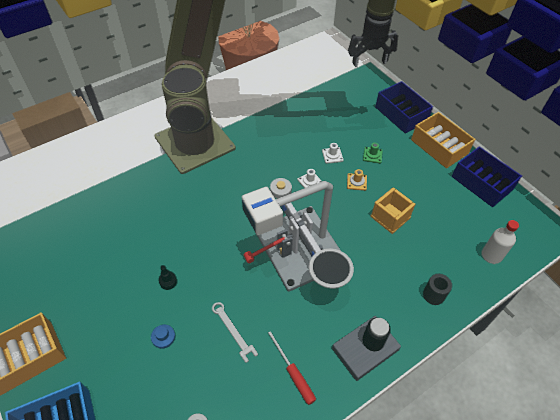

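View pics/top0.png

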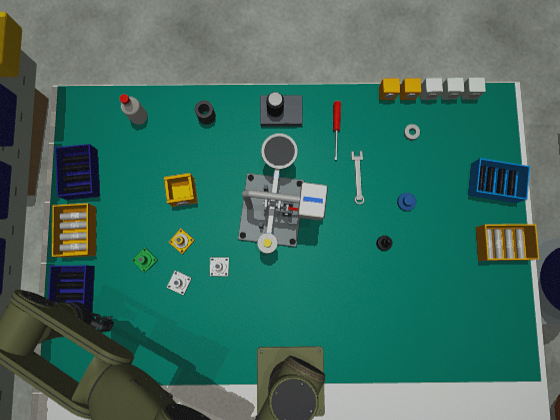

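```bash
python3 - <<'E'
from h import *
for n in ['top','scene']:
    z=np.load(n+'0.npz'); p,d=z['p'],z['d']; P=pts(d,z); hsv=cv2.cvtColor(p,cv2.COLOR_RGB2HSV)
    X,Y,Z=P[...,0],P[...,1],P[...,2]
    print(n,'table z',np.median(Z[(abs(X-.5)<.1)&(abs(Y+.4)<.03)]))
    yel=cv2.inRange(hsv,(15,120,90),(32,255,255))>0
    ok=(d>0)&(X>.3)&(X<1.1)&(abs(Y)<.6)
    m=(yel&ok&(Z>.0)).astype(np.uint8)
    k,l,s,c=cv2.connectedComponentsWithStats(m)
    for i in range(1,k):
        if s[i,4]>25:
            q=P[l==i]; t=q[q[:,2]>q[:,2].max()-.006]
            print('yel',s[i],c[i].round(),'zmax',q[:,2].max().round(4),'top mean',t.mean(0).round(4),'xy range',q.min(0).round(3),q.max(0).round(3))
    # balance region: height bands
    reg=ok&(X>.35)&(X<.85)&(abs(Y)<.25)
    for nm,lo,hi in [('pan',.142,.158),('weight',.159,.168),('base',.016,.024),('head',.279,.292)]:
        m=(reg&(Z>lo)&(Z<hi)).astype(np.uint8)
        k,l,s,c=cv2.connectedComponentsWithStats(m)
        for i in range(1,k):
            if s[i,4]>60:
                (cx,cy),wh,a=cv2.minAreaRect((P[l==i][:,:2]*1000).astype(np.float32))
                print(nm,s[i],'rect',round(cx),round(cy),np.round(wh),round(a,1),'z',np.median(P[l==i][:,2]).round(4))
    red=((cv2.inRange(hsv,(0,150,80),(8,255,255))|cv2.inRange(hsv,(172,150,80),(180,255,255)))>0)&reg
    if red.any(): print('red',red.sum(),P[red].min(0).round(3),P[red].max(0).round(3))
z=np.load('top0.npz');z2=np.load('scene0.npz')
a=cv2.resize(z['p'][220:300,120:240],None,fx=4,fy=4,interpolation=2)
b=cv2.resize(z2['p'][170:300,230:380],None,fx=4,fy=4,interpolation=2)[:520]
o=np.zeros((520+0,800,3),np.uint8); o[:320,:480]=a[:, :480]; 
save('crop1.png',np.vstack([a[:, :480]]))
E
```

```text
top table z 0.0022944131797226217
yel [383  79  17  14 236] [391.  85.] zmax 0.0819 top mean [ 0.9288 -0.3349  0.078 ] xy range [ 0.906 -0.366  0.061] [ 0.956 -0.312  0.082]
yel [404  78  18  15 249] [412.  85.] zmax 0.0801 top mean [ 0.9257 -0.4053  0.0762] xy range [ 0.907 -0.453  0.019] [ 0.959 -0.381  0.08 ]
yel [164 173  30  30 588] [179. 189.] zmax 0.0835 top mean [0.5958 0.3404 0.0794] xy range [0.551 0.3   0.   ] [0.661 0.396 0.084]
yel [169 229  25  25 211] [181. 241.] zmax 0.0587 top mean [0.436  0.3447 0.0548] xy range [0.396 0.308 0.001] [0.475 0.387 0.059]
yel [263 239   8   8  45] [267. 243.] zmax 0.1685 top mean [0.4135 0.0688 0.1647] xy range [0.405 0.058 0.157] [0.426 0.079 0.169]
pan [ 261  134   37   35 1000] rect 692 30 [109. 107.] 88.7 z 0.1517
pan [257 233  21  21 234] rect 414 67 [58. 58.] 67.8 z 0.1546
base [245 174  29  19 298] rect 622 95 [88. 53.] 82.6 z 0.0204
base [277 178  27  18 292] rect 609 -5 [82. 54.] 81.3 z 0.0202
base [238 197  32  45 704] rect 502 111 [ 89. 141.] 82.6 z 0.0205
base [272 209  28  38 580] rect 475 11 [ 84. 116.] 82.8 z 0.0202
head 
[... 353 characters left out ...]
0127] xy range [0.402 0.309 0.   ] [0.48  0.384 0.017]
yel [ 371  188   44   46 1189] [392. 210.] zmax 0.0819 top mean [0.6026 0.3419 0.0775] xy range [0.518 0.297 0.001] [0.65  0.428 0.082]
pan [270 178  22  19 275] rect 420 69 [61. 58.] 88.6 z 0.1532
pan [ 309  248   45   40 1387] rect 696 30 [108. 109.] 60.2 z 0.1501
base [297 206  42  44 436] rect 523 129 [ 52. 169.] 82.6 z 0.0195
base [259 216  31  30 268] rect 463 26 [ 46. 115.] 8.0 z 0.0192
base [ 267  237   46   52 1048] rect 573 9 [105. 141.] 82.3 z 0.0194
base [287 363  18  20 138] rect 825 -164 [23. 49.] 87.2 z 0.0211
head [242 187  41  37 890] rect 523 -57 [69. 92.] 81.0 z 0.2837
red 341 [ 0.506 -0.176  0.013] [0.85  0.001 0.095]
```

View pics/crop1.png

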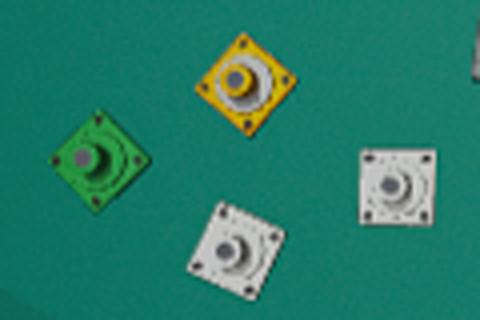

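The real cover is the yellow-plated one at top (181,240) and scene (357,180). These could be mistaken for it:
- the green look-alike at (145,259)
- the white look-alikes at (178,283) and (219,266)
- the gear housing at (179,188)
- the yellow cubes at (391,88) and (412,88)

The crop confirms a yellow plate with a steel ring and a yellow boss. Balance origin is about (0.5355, 0.052), yaw about 1.434. Next I move above the cover and look closer.

Emit:
{"api": "apply_moves", "payload": {
  "steps": [
    [-4, 13, 1.5, 0, 0, 0],
    [-8.5, 27, 3, 0, 0, 0],
    [-8.5, 27, 3, 0, 0, 0],
    [-8.5, 27, 3, 0, 0, 0],
    [-8.5, 27, 3, 0, 0, 0],
    [-8.5, 27, 3, 0, 0, 0],
    [-8.5, 27, 3, 0, 0, 0],
    [-8.5, 27, 3, 0, 0, 0],
    [-8.5, 27, 3, 0, 0, 0],
    [-8.5, 27, 3, 0, 0, 0]
  ],
  "jaw": -1
}}

```text
time_s: 1.1
eef_pos: [0.4384, 0.3471, 0.2014]
tcp_rot: [[0.388, 0.922, -0.0], [0.922, -0.388, 0.0], [0.0, -0.0, -1.0]]
ft_force: [-0.1, 0.9, -0.5]
width: 0.999
```

```bash
cat >> h.py <<'E'
from scipy.spatial.transform import Rotation as Ro
def delta(target,Rt=None):
    s=env.get_state(); R=np.array(s['tcp_rot']); e=(np.array(target)-s['eef_pos'])@R*100
    w=Ro.from_matrix(R.T@(R if Rt is None else Rt)).as_rotvec(degrees=True)
    print('delta cm',e.round(2),'deg',w.round(2),'t',round(s['time_s'],2),'pos',np.round(s['eef_pos'],4),'F',np.round(s['ft_force'],1),'w',round(s['width'],3))
E
python3 - <<'E'
from h import *
p,d,c=snap('wrist'); save('w1.png',p); P=pts(d,c); hsv=cv2.cvtColor(p,cv2.COLOR_RGB2HSV)
print('cam',-c['R'].T@c['t'],c['R'][2])
X,Y,Z=P[...,0],P[...,1],P[...,2]
m=(d>0)&(Z>.046)&(Z<.06)&(abs(X-.439)<.05)&(abs(Y-.3455)<.05)
if m.any(): print('boss top',m.sum(),np.median(Z[m]),cv2.minEnclosingCircle((P[m][:,:2]*1000).astype(np.float32)),P[m].mean(0))
m=(d>0)&(Z>.005)&(Z<.013)&(abs(X-.439)<.06)&(abs(Y-.3455)<.06)
if m.any(): print('plate',m.sum(),np.median(Z[m]),cv2.minAreaRect((P[m][:,:2]*1000).astype(np.float32)))
delta([.439,.3455,.024])
E
```

```text
cam [0.36174929 0.378404   0.34449905] [ 0.29447171 -0.124822   -0.94747342]
boss top 505 0.05261835114102979 ((436.3065185546875, 345.6050720214844), 12.962020874023438) [0.43540385 0.34600091 0.05241681]
plate 1386 0.010470261516195227 ((436.5852966308594, 345.49822998046875), (60.00944900512695, 60.48945236206055), 49.79246139526367)
delta cm [-0.13  0.12 17.74] deg [0. 0. 0.] t 1.15 pos [0.4384 0.3472 0.2014] F [-0.1 -0.1 -0.1] w 0.999
```

View pics/w1.png

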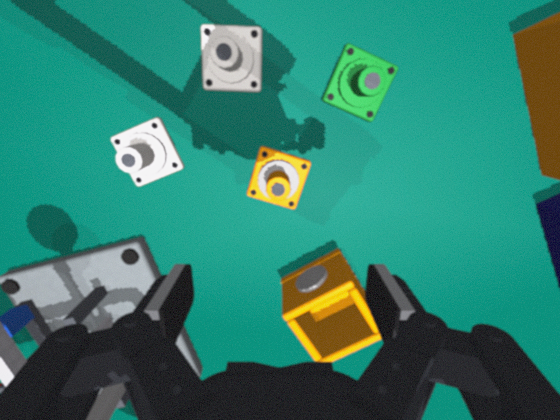

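The wrist view has the yellow cover at (279,180), which puts it at (0.4365, 0.3455). The white and green ones are clear of the jaws, so I go down and grip.

Emit:
{"api": "apply_moves", "payload": {
  "steps": [
    [-0.2, -0.1, 4, 0, 0, 0],
    [-0.2, -0.1, 8, 0, 0, 0],
    [-0.2, -0.1, 12, 0, 0, 0],
    [-0.2, -0.1, 14.5, 0, 0, 0],
    [-0.2, -0.1, 16, 0, 0, 0],
    [-0.2, -0.1, 17, 0, 0, 0],
    [-0.2, -0.1, 17.7, 0, 0, 0],
    [-0.2, -0.1, 17.7, 0, 0, 0],
    [-0.2, -0.1, 17.7, 0, 0, 0],
    [-0.2, -0.1, 17.7, 0, 0, 0]
  ]
}}

```text
time_s: 2.15
eef_pos: [0.4384, 0.3453, 0.0253]
tcp_rot: [[0.389, 0.921, 0.002], [0.921, -0.389, 0.001], [0.002, 0.001, -1.0]]
ft_force: [0.4, 0.2, 0.0]
width: 1.001
```

Emit:
{"api": "apply_moves", "payload": {
  "steps": [
    [0, 0, 0, 0, 0, 0],
    [0, 0, 0, 0, 0, 0],
    [0, 0, 0, 0, 0, 0],
    [0, 0, 0, 0, 0, 0],
    [0, 0, 0, 0, 0, 0],
    [0, 0, 0, 0, 0, 0],
    [0, 0, 0, 0, 0, 0],
    [0, 0, 0, 0, 0, 0],
    [0, 0, 0, 0, 0, 0],
    [0, 0, 0, 0, 0, 0],
    [0, 0, 0, 0, 0, 0],
    [0, 0, 0, 0, 0, 0]
  ],
  "jaw": 1,
  "squeeze": 40
}}

```text
time_s: 3.35
eef_pos: [0.4381, 0.3451, 0.0247]
tcp_rot: [[0.389, 0.921, 0.001], [0.921, -0.389, 0.001], [0.001, 0.0, -1.0]]
ft_force: [-0.5, 0.1, 6.1]
width: 0.291
```

Emit:
{"api": "apply_moves", "payload": {
  "steps": [
    [0, 0, -1, 0, 0, 0],
    [0, 0, -3, 0, 0, 0],
    [0, 0, -6, 0, 0, 0],
    [0, 0, -10, 0, 0, 0],
    [0, 0, -14, 0, 0, 0],
    [0, 0, -18, 0, 0, 0],
    [0, 0, -20, 0, 0, 0],
    [0, 0, -21, 0, 0, 0],
    [0, 0, -21, 0, 0, 0],
    [0, 0, -21, 0, 0, 0]
  ]
}}

```text
time_s: 4.35
eef_pos: [0.4366, 0.344, 0.2326]
tcp_rot: [[0.389, 0.921, -0.003], [0.921, -0.389, -0.002], [-0.003, -0.002, -1.0]]
ft_force: [-0.6, -0.3, -5.1]
width: 0.292
```

```bash
python3 - <<'E'
from h import *
s=env.get_state(); print(s['joint_positions'])
p,d,c=snap('wrist'); save('w2.png',p); P=pts(d,c); hsv=cv2.cvtColor(p,cv2.COLOR_RGB2HSV)
yel=(cv2.inRange(hsv,(15,120,90),(32,255,255))>0)&(d>0)
e=np.array(s['eef_pos']); q=P[yel&(np.linalg.norm(P-e,axis=-1)<.06)]
print('cover rel tcp',len(q),(q-e).min(0),(q-e).max(0))
delta([.70,.25,.234]); 
print('pan rel'); delta([.694,.030,.234])
E
```

```text
[ 5.91340265e-01  2.80997004e-01  1.54162906e+00 -1.11741700e-04
  1.32254245e+00 -5.79630585e-01]
cover rel tcp 6224 [-0.04313291 -0.03978928 -0.02051423] [0.01572365 0.04004487 0.04717025]
delta cm [ 1.62 27.93 -0.26] deg [0. 0. 0.] t 4.4 pos [0.4364 0.3438 0.2321] F [ 0.9  1.  -4.5] w 0.288
pan rel
delta cm [-18.88  35.94  -0.2 ] deg [0. 0. 0.] t 4.4 pos [0.4364 0.3438 0.2321] F [ 0.9  1.  -4.5] w 0.288
```

Emit:
{"api": "apply_moves", "payload": {
  "steps": [
    [0.1, 2, 0, 0, 0, 0],
    [0.4, 6, 0, 0, 0, 0],
    [0.6, 10, 0, 0, 0, 0],
    [0.8, 14, 0, 0, 0, 0],
    [1, 18, 0, 0, 0, 0],
    [1.2, 22, 0, 0, 0, 0],
    [1, 25.5, 0, 0, 0, 0],
    [-1, 28.5, 0, 0, 0, 0],
    [-4, 30, 0, 0, 0, 0],
    [-8, 31.5, 0, 0, 0, 0],
    [-12, 33, 0, 0, 0, 0],
    [-15.5, 34.5, 0, 0, 0, 0],
    [-18, 35.5, 0, 0, 0, 0],
    [-19, 36, 0, 0, 0, 0],
    [-19, 36, 0, 0, 0, 0],
    [-19, 36, 0, 0, 0, 0],
    [-19, 36, 0, 0, 0, 0]
  ]
}}

```text
time_s: 6.1
eef_pos: [0.6954, 0.0313, 0.2337]
tcp_rot: [[0.388, 0.922, -0.001], [0.922, -0.388, 0.001], [0.001, -0.001, -1.0]]
ft_force: [0.2, 1.2, -4.1]
width: 0.292
```

```bash
python3 - <<'E'
from h import *
s=env.get_state(); e=np.array(s['eef_pos']); print(s['joint_positions'].round(2))
p,d,c=snap('wrist'); P=pts(d,c); hsv=cv2.cvtColor(p,cv2.COLOR_RGB2HSV)
p2,d2,c2=snap('top'); P2=pts(d2,c2)
vis=np.hstack([cv2.resize(p,(400,300)),cv2.resize(p2,(400,300))]); save('w3.png',vis)
for n,Q,D,pp in [('wrist',P,d,p),('top',P2,d2,p2)]:
    h=cv2.cvtColor(pp,cv2.COLOR_RGB2HSV); near=np.hypot(Q[...,0]-.694,Q[...,1]-.03)<.08
    m=(D>0)&near&(Q[...,2]>.14)&(Q[...,2]<.16)
    q=Q[m][:,:2]
    if len(q)>20:
        print(n,'pan pts',len(q),cv2.minEnclosingCircle((q*1000).astype(np.float32)),np.median(Q[m][:,2]))
    m=(D>0)&(cv2.inRange(h,(15,120,90),(32,255,255))>0)&(np.linalg.norm(Q-e,axis=-1)<.07)&(Q[...,2]<e[2]-.01)
    if m.sum()>20: print(n,'plate',m.sum(),cv2.minAreaRect((Q[m][:,:2]*1000).astype(np.float32)),Q[m][:,2].min())
delta([.694,.030,.1765])
E
```

```text
[-0.02  0.48  1.22  0.    1.44 -1.19]
wrist pan pts 7037 ((692.7296752929688, 28.28285026550293), 54.731693267822266) 0.15148722806058956
wrist plate 3307 ((692.745361328125, 31.690895080566406), (59.88189697265625, 59.25656509399414), 49.884788513183594) 0.21172021682640835
top pan pts 531 ((691.481689453125, 30.09552574157715), 55.12477493286133) 0.1516178554645303
top plate 117 ((686.3781127929688, 37.979068756103516), (59.17234420776367, 43.71782684326172), 50.587364196777344) 0.21224056346072895
delta cm [-0.18 -0.08  5.76] deg [0. 0. 0.] t 6.2 pos [0.6954 0.0314 0.2341] F [ 0.8 -0.7 -4.6] w 0.288
```

View pics/w3.png

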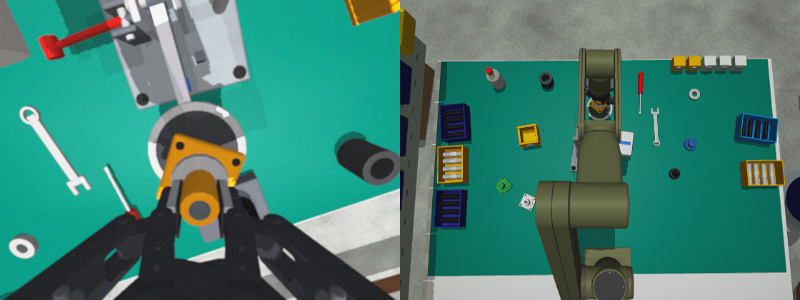

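The wrist picture (left half) shows the held cover at (200,180) over the round pan at (195,135). It has to shift about 3 mm towards -y. I lower it gently.

Emit:
{"api": "apply_moves", "payload": {
  "steps": [
    [-0.3, 0.1, 1, 0, 0, 0],
    [-0.3, 0.1, 2.5, 0, 0, 0],
    [-0.3, 0.1, 4, 0, 0, 0],
    [-0.3, 0.1, 4.8, 0, 0, 0],
    [-0.3, 0.1, 5.2, 0, 0, 0],
    [-0.3, 0.1, 5.4, 0, 0, 0],
    [-0.3, 0.1, 5.5, 0, 0, 0],
    [-0.3, 0.1, 5.6, 0, 0, 0],
    [-0.3, 0.1, 5.7, 0, 0, 0],
    [-0.3, 0.1, 5.75, 0, 0, 0],
    [-0.3, 0.1, 5.75, 0, 0, 0],
    [-0.3, 0.1, 5.75, 0, 0, 0],
    [-0.3, 0.1, 5.75, 0, 0, 0]
  ]
}}

```text
time_s: 7.5
eef_pos: [0.6952, 0.0265, 0.1769]
tcp_rot: [[0.389, 0.921, 0.0], [0.921, -0.389, -0.0], [0.0, 0.0, -1.0]]
ft_force: [0.3, -0.0, -4.5]
width: 0.285
```

Emit:
{"api": "apply_moves", "payload": {
  "steps": [
    [0, 0, 0.05, 0, 0, 0],
    [0, 0, 0.1, 0, 0, 0],
    [0, 0, 0.1, 0, 0, 0],
    [0, 0, 0.15, 0, 0, 0],
    [0, 0, 0.15, 0, 0, 0]
  ]
}}

```text
time_s: 8.0
eef_pos: [0.6952, 0.0265, 0.1754]
tcp_rot: [[0.389, 0.921, 0.0], [0.921, -0.389, 0.0], [0.0, 0.0, -1.0]]
ft_force: [0.5, -0.4, -4.3]
width: 0.288
```

```bash
python3 - <<'E'
from h import *
s=env.get_state(); e=np.array(s['eef_pos'])
p,d,Q=None,None,None
p,D,c=snap('wrist'); Q=pts(D,c); save('w4.png',p)
h=cv2.cvtColor(p,cv2.COLOR_RGB2HSV); near=np.hypot(Q[...,0]-.694,Q[...,1]-.03)<.08
y=cv2.inRange(h,(15,120,90),(32,255,255))>0
m=(D>0)&near&(Q[...,2]>.14)&(Q[...,2]<.155)&~y
print('pan',cv2.minEnclosingCircle((Q[m][:,:2]*1000).astype(np.float32)),np.median(Q[m][:,2]))
m=(D>0)&y&(np.linalg.norm(Q-e,axis=-1)<.07)&(Q[...,2]<e[2]-.01)
print('plate',m.sum(),cv2.minAreaRect((Q[m][:,:2]*1000).astype(np.float32)),np.percentile(Q[m][:,2],[0,5,50]))
delta(e)
E
```

```text
pan ((693.1188354492188, 28.28005027770996), 54.944942474365234) 0.15127408532139536
plate 3476 ((692.8837280273438, 27.92864227294922), (63.5942497253418, 58.34065628051758), 50.0662841796875) [0.14924603 0.15551898 0.16084384]
delta cm [ 0. -0.  0.] deg [0. 0. 0.] t 8.05 pos [0.6952 0.0265 0.1754] F [-0.2  0.  -3.5] w 0.292
```

Emit:
{"api": "apply_moves", "payload": {
  "steps": [
    [0, 0, 0.05, 0, 0, 0],
    [0, 0, 0.1, 0, 0, 0],
    [0, 0, 0.1, 0, 0, 0],
    [0, 0, 0.1, 0, 0, 0]
  ]
}}

```text
time_s: 8.45
eef_pos: [0.6954, 0.0265, 0.1746]
tcp_rot: [[0.389, 0.921, 0.001], [0.921, -0.389, -0.0], [0.0, 0.001, -1.0]]
ft_force: [0.2, -0.4, -2.1]
width: 0.293
```

Contact is starting, since the tool now carries less weight.

Emit:
{"api": "apply_moves", "payload": {
  "steps": [
    [0, 0, 0.03, 0, 0, 0],
    [0, 0, 0.05, 0, 0, 0],
    [0, 0, 0.05, 0, 0, 0],
    [0, 0, 0.05, 0, 0, 0]
  ]
}}

```text
time_s: 8.85
eef_pos: [0.6954, 0.0264, 0.1742]
tcp_rot: [[0.389, 0.921, 0.001], [0.921, -0.389, -0.0], [0.0, 0.001, -1.0]]
ft_force: [0.3, -0.0, 0.5]
width: 0.291
```

Emit:
{"api": "apply_moves", "payload": {
  "steps": [
    [0, 0, 0, 0, 0, 0],
    [0, 0, 0, 0, 0, 0],
    [0, 0, 0, 0, 0, 0],
    [0, 0, 0, 0, 0, 0],
    [0, 0, 0, 0, 0, 0],
    [0, 0, 0, 0, 0, 0],
    [0, 0, 0, 0, 0, 0],
    [0, 0, 0, 0, 0, 0]
  ],
  "jaw": -1
}}

```text
time_s: 9.65
eef_pos: [0.6952, 0.0265, 0.1738]
tcp_rot: [[0.389, 0.921, -0.0], [0.921, -0.389, 0.0], [0.0, -0.0, -1.0]]
ft_force: [-0.7, 0.1, -0.1]
width: 0.998
```

Emit:
{"api": "apply_moves", "payload": {
  "steps": [
    [0, 0, -0.5, 0, 0, 0],
    [0, 0, -1.5, 0, 0, 0],
    [0, 0, -3, 0, 0, 0],
    [0, 0, -6, 0, 0, 0],
    [0, 0, -10, 0, 0, 0],
    [0, 0, -14, 0, 0, 0],
    [0, 0, -18, 0, 0, 0],
    [0, 0, -19, 0, 0, 0],
    [0, 0, -19, 0, 0, 0]
  ]
}}

```text
time_s: 10.55
eef_pos: [0.6962, 0.0265, 0.3676]
tcp_rot: [[0.389, 0.921, 0.007], [0.921, -0.389, -0.0], [0.002, 0.006, -1.0]]
ft_force: [-0.1, -0.2, -1.0]
width: 0.999
```

```bash
cat >> h.py <<'E'
O=np.array([.5345,.0515,0]); yb=np.array([-.9907,.136,0]); xb=np.array([.136,.9907,0]); zb=np.array([0,0,1.])
def lev(x,z,y=0,back=0,tilt=44):
    t=np.radians(tilt); zt=np.sin(t)*xb-np.cos(t)*zb; xt=-yb
    R=np.stack([xt,np.cross(zt,xt),zt],1)
    g=O+xb*x+yb*y+zb*z
    return g+zt*(env.grasp_offset-back),R
E
python3 - <<'E'
from h import *
z=np.load('scene0.npz'); P=pts(z['d'],z); h=cv2.cvtColor(z['p'],cv2.COLOR_RGB2HSV)
red=((cv2.inRange(h,(0,150,80),(8,255,255))|cv2.inRange(h,(172,150,80),(180,255,255)))>0)&(abs(P[...,0]-.52)<.07)&(P[...,1]<.05)&(P[...,1]>-.13)&(z['d']>0)
q=P[red]; k=q[q[:,1]<-.088]; print('knob',len(k),k.min(0),k.max(0),'exp',lev(-.153,.068)[0],O-.153*xb)
p,d,c=snap('wrist'); Q=pts(d,c); hh=cv2.cvtColor(p,cv2.COLOR_RGB2HSV)
r=((cv2.inRange(hh,(0,150,60),(8,255,255))|cv2.inRange(hh,(172,150,60),(180,255,255)))>0)&(d>0)&(abs(Q[...,0]-.52)<.07)&(Q[...,1]<.05)&(Q[...,1]>-.13)
k=Q[r]; print(len(k)); k=k[k[:,1]<-.085]
if len(k): print('wrist knob',len(k),k.min(0),k.max(0),k.mean(0))
print(env.get_state()['joint_positions'].round(2))
save('w5.png',p)
t,R=lev(-.153,.068,back=.13); print(t); delta(t,R)
E
```

```text
knob 75 [ 0.50614889 -0.11025843  0.05730241] [ 0.53013167 -0.09063578  0.08192557] exp [ 0.51545866 -0.0872078   0.05454835] [ 0.513692  -0.1000771  0.       ]
415
[-0.02  0.42  1.   -0.    1.72 -1.19]
[ 0.5031771  -0.17667354  0.14806252]
delta cm [-26.21  -9.83  21.63] deg [37.49 28.58 71.02] t 10.6 pos [0.6953 0.0265 0.3648] F [ 0.1 -0.  -1.3] w 1.006
```

View pics/w5.png

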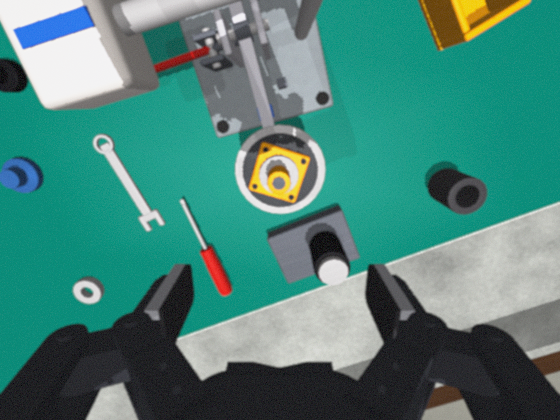

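The cover stands upright in the middle of the pan: cover at (279,178), pan at (280,168). Next I go over to the lever's side and tilt.

Emit:
{"api": "apply_moves", "payload": {
  "steps": [
    [-2, -0.3, 0, 0, 0, 0],
    [-5, -0.8, 0, 3, 2, 6],
    [-9, -1.5, 0, 6, 5, 12],
    [-13, -2.1, 0, 9, 7, 18],
    [-17, -2.8, 0, 12, 9.5, 24],
    [-21, -3.4, 0, 16, 12, 30],
    [-25, -4, 0, 19, 14.3, 36],
    [-29, -4.6, 0, 22, 16.7, 42],
    [-32, -5.3, 0, 25, 19, 48],
    [-32.3, -5.3, 0, 28, 21.5, 54],
    [-32.3, -5.3, 0, 32, 24, 60],
    [-32.3, -5.3, 0, 35, 26.5, 66],
    [-32.3, -5.3, 0, 37.5, 28.6, 71],
    [-32.3, -5.3, 0, 37.5, 28.6, 71],
    [-32.3, -5.3, 0, 37.5, 28.6, 71],
    [-32.3, -5.3, 0, 37.5, 28.6, 71]
  ]
}}

```text
time_s: 12.2
eef_pos: [0.5205, -0.2501, 0.3636]
tcp_rot: [[0.991, -0.097, 0.092], [-0.134, -0.713, 0.688], [-0.001, -0.694, -0.72]]
ft_force: [-0.9, -0.7, -0.2]
width: 0.998
```

```bash
python3 - <<'E'
from h import *
print(env.get_state()['joint_positions'].round(2))
t,R=lev(-.153,.068,back=.13); print(t); delta(t,R)
E
```

```text
[-0.87  0.47  1.17  0.6   2.   -0.62]
[ 0.5031771  -0.17667354  0.14806252]
delta cm [-2.67  9.9  20.4 ] deg [0.02 0.13 0.02] t 12.2 pos [ 0.5205 -0.2501  0.3636] F [-0.9 -0.7 -0.2] w 0.998
```

Emit:
{"api": "apply_moves", "payload": {
  "steps": [
    [-0.4, 1.5, 3, 0, 0, 0],
    [-0.9, 3.5, 7, 0, 0, 0],
    [-1.4, 5.4, 11, 0, 0, 0],
    [-2, 7.4, 15, 0, 0, 0],
    [-2.5, 9.2, 19, 0, 0, 0],
    [-2.7, 9.9, 20.4, 0, 0, 0],
    [-2.7, 9.9, 20.4, 0, 0, 0],
    [-2.7, 9.9, 20.4, 0, 0, 0],
    [-2.7, 9.9, 20.4, 0, 0, 0]
  ]
}}

```text
time_s: 13.1
eef_pos: [0.5044, -0.1778, 0.1497]
tcp_rot: [[0.991, -0.096, 0.095], [-0.135, -0.714, 0.687], [0.002, -0.693, -0.721]]
ft_force: [0.7, 0.6, -0.3]
width: 1.003
```

```bash
python3 - <<'E'
from h import *
p,d,c=snap('wrist'); Q=pts(d,c); hh=cv2.cvtColor(p,cv2.COLOR_RGB2HSV); save('w6.png',p)
r=((cv2.inRange(hh,(0,150,50),(8,255,255))|cv2.inRange(hh,(172,150,50),(180,255,255)))>0)&(d>0)
B=(Q-O)@np.stack([xb,yb,zb],1)
b=B[r]; b=b[(abs(b[:,1])<.05)&(b[:,0]>-.2)&(b[:,0]<0)]
k=b[b[:,0]<-.145]
print(len(b),'knob bal frame',k.min(0).round(4),k.max(0).round(4),k.mean(0).round(4))
for lo in np.arange(-.165,-.04,.01):
    s=b[(b[:,0]>=lo)&(b[:,0]<lo+.01)]
    if len(s): print(round(lo,3),len(s),s.min(0).round(3),s.max(0).round(3))
t,R=lev(-.153,.068); delta(t,R)
E
```

```text
1550 knob bal frame [-0.1665 -0.0127  0.0683] [-0.1451  0.0116  0.0816] [-0.1584 -0.0005  0.0772]
-0.165 397 [-0.165 -0.013  0.072] [-0.155  0.011  0.082]
-0.155 192 [-0.155 -0.013  0.074] [-0.145  0.012  0.081]
-0.145 105 [-0.145 -0.004  0.073] [-0.135  0.004  0.079]
-0.135 104 [-0.135 -0.004  0.   ] [-0.125  0.016  0.081]
-0.125 94 [-0.125 -0.004  0.   ] [-0.115  0.016  0.083]
-0.115 92 [-0.115 -0.004  0.08 ] [-0.105  0.003  0.085]
-0.105 102 [-0.105 -0.005  0.08 ] [-0.095  0.004  0.087]
-0.095 85 [-0.095 -0.004  0.084] [-0.085  0.003  0.089]
-0.085 88 [-0.085 -0.004  0.086] [-0.075  0.003  0.091]
-0.075 90 [-0.075 -0.004  0.087] [-0.065  0.003  0.092]
-0.065 83 [-0.065 -0.004  0.089] [-0.055  0.003  0.094]
-0.055 30 [-0.055 -0.004  0.091] [-0.051  0.003  0.096]
delta cm [-1.400e-01  1.000e-02  1.319e+01] deg [ 0.13 -0.05  0.09] t 13.15 pos [ 0.5043 -0.1779  0.1497] F [-0.7 -0.6 -0.5] w 1.003
```

View pics/w6.png

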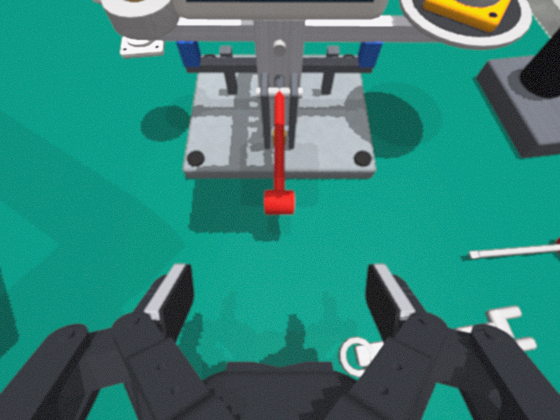

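The red knob is at (279,202), midway between the fingers, and the measured position agrees with the model to 3 mm. I advance and pinch it.

Emit:
{"api": "apply_moves", "payload": {
  "steps": [
    [-0.1, 0, 2, 0, 0, 0],
    [-0.1, 0, 5, 0, 0, 0],
    [-0.1, 0, 8, 0, 0, 0],
    [-0.1, 0, 10, 0, 0, 0],
    [-0.1, 0, 11.5, 0, 0, 0],
    [-0.1, 0, 12.4, 0, 0, 0],
    [-0.1, 0, 12.8, 0, 0, 0],
    [-0.1, 0, 12.8, 0, 0, 0],
    [-0.1, 0, 12.8, 0, 0, 0],
    [-0.1, 0, 12.8, 0, 0, 0]
  ]
}}

```text
time_s: 14.15
eef_pos: [0.5145, -0.0894, 0.0567]
tcp_rot: [[0.991, -0.098, 0.094], [-0.136, -0.713, 0.688], [-0.0, -0.694, -0.72]]
ft_force: [-0.5, 0.2, -0.1]
width: 1.0
```

Emit:
{"api": "apply_moves", "payload": {
  "steps": [
    [0, 0, 0, 0, 0, 0],
    [0, 0, 0, 0, 0, 0],
    [0, 0, 0, 0, 0, 0],
    [0, 0, 0, 0, 0, 0],
    [0, 0, 0, 0, 0, 0],
    [0, 0, 0, 0, 0, 0],
    [0, 0, 0, 0, 0, 0],
    [0, 0, 0, 0, 0, 0],
    [0, 0, 0, 0, 0, 0],
    [0, 0, 0, 0, 0, 0],
    [0, 0, 0, 0, 0, 0],
    [0, 0, 0, 0, 0, 0]
  ],
  "jaw": 1,
  "squeeze": 40
}}

```text
time_s: 15.35
eef_pos: [0.5161, -0.0894, 0.0567]
tcp_rot: [[0.991, -0.098, 0.097], [-0.137, -0.713, 0.687], [0.002, -0.694, -0.72]]
ft_force: [3.4, -0.4, 2.1]
width: 0.294
```

```bash
python3 - <<'E'
from h import *
s=env.get_state(); e=np.array(s['eef_pos']); R=np.array(s['tcp_rot'])
g=e-R[:,2]*env.grasp_offset; print('grasp bal',(g-O)@np.stack([xb,yb,zb],1)); delta(e)
# arc deltas in tool axes
a0=np.arctan2(.068-.09,.153-.045); r=np.hypot(.022,.108)
for a in np.arange(0,.60,.05):
    dx=-(r*np.cos(a0+a)-r*np.cos(a0)); dz=r*np.sin(a0+a)-r*np.sin(a0)
    print(round(a,2),((xb*dx+zb*dz)@R*100).round(2))
E
```

```text
grasp bal [-0.1550473  -0.00091253  0.07012643]
delta cm [0. 0. 0.] deg [0. 0. 0.] t 15.35 pos [ 0.5161 -0.0894  0.0567] F [ 3.4 -0.4  2.1] w 0.294
0.0 [0. 0. 0.]
0.05 [ 0.   -0.31 -0.46]
0.1 [ 0.   -0.64 -0.9 ]
0.15 [ 0.   -0.99 -1.32]
0.2 [ 0.   -1.36 -1.73]
0.25 [ 0.01 -1.75 -2.12]
0.3 [ 0.01 -2.16 -2.48]
0.35 [ 0.01 -2.59 -2.83]
0.4 [ 0.01 -3.04 -3.16]
0.45 [ 0.01 -3.5  -3.46]
0.5 [ 0.01 -3.97 -3.74]
0.55 [ 0.01 -4.46 -3.99]
```

Emit:
{"api": "apply_moves", "payload": {
  "steps": [
    [0, -0.31, -0.46, 0, 0, 0],
    [0, -0.64, -0.9, 0, 0, 0],
    [0, -0.99, -1.32, 0, 0, 0],
    [0, -1.36, -1.73, 0, 0, 0],
    [0, -1.75, -2.12, 0, 0, 0],
    [0, -2.16, -2.48, 0, 0, 0],
    [0, -2.59, -2.83, 0, 0, 0],
    [0, -3.04, -3.16, 0, 0, 0],
    [0, -3.5, -3.46, 0, 0, 0],
    [0, -3.97, -3.74, 0, 0, 0],
    [0, -4.3, -3.91, 0, 0, 0],
    [0, -4.46, -3.99, 0, 0, 0],
    [0, -4.46, -3.99, 0, 0, 0],
    [0, -4.46, -3.99, 0, 0, 0]
  ]
}}

```text
time_s: 16.75
eef_pos: [0.5168, -0.0848, 0.1158]
tcp_rot: [[0.99, -0.098, 0.097], [-0.138, -0.714, 0.687], [0.002, -0.694, -0.72]]
ft_force: [6.3, 2.2, -2.2]
width: 0.297
```

```bash
cat > chk.py <<'E'
from h import *
import sys
s=env.get_state(); e=np.array(s['eef_pos']); R=np.array(s['tcp_rot']); Bm=np.stack([xb,yb,zb],1)
g=(e-R[:,2]*env.grasp_offset-O)@Bm; print('grasp bal',g.round(4),'lever angle',round(np.arctan2(g[2]-.092,-.0475-g[0])+np.arctan2(.022,.108),3)); delta(e)
p,d,c=snap('scene'); save(sys.argv[1],cv2.resize(p[150:330,190:430],None,fx=3,fy=3)); Q=pts(d,c); B=(Q-O)@Bm
h=cv2.cvtColor(p,cv2.COLOR_RGB2HSV); y=cv2.inRange(h,(12,100,60),(34,255,255))>0
rr=np.hypot(B[...,0],B[...,1]+.16); m=(d>0)&(rr<.056)&(rr>.035)&~y&(B[...,2]>.11)
print('pan z',np.percentile(B[m][:,2],[10,50,90]).round(4),m.sum())
pl=np.polyfit(B[m][:,1],B[m][:,2],1); print('slope',pl[0].round(3))
m=(d>0)&y&(rr<.06)&(B[...,2]>.11); q=B[m]; t=q[q[:,2]>q[:,2].max()-.012]
print('cover',m.sum(),'zmax',q[:,2].max().round(4),'boss top mean',t.mean(0).round(4))
r=((cv2.inRange(h,(0,150,60),(8,255,255))|cv2.inRange(h,(172,150,60),(180,255,255)))>0)&(d>0)&(abs(B[...,1])<.03)&(abs(B[...,0]+.1)<.07)
if r.sum()>10: print('red lever slope/pts',r.sum(),np.polyfit(B[r][:,0],B[r][:,2],1).round(3))
E
python3 chk.py s1.png
```

```text
grasp bal [-0.1504 -0.001   0.1292] lever angle 0.548
delta cm [0. 0. 0.] deg [0. 0. 0.] t 16.75 pos [ 0.5168 -0.0848  0.1158] F [ 6.3  2.2 -2.2] w 0.297
pan z [0.1321 0.136  0.1408] 736
slope 0.075
cover 387 zmax 0.1929 boss top mean [-0.0019 -0.1707  0.1873]
red lever slope/pts 130 [-0.392  0.074]
```

View pics/s1.png

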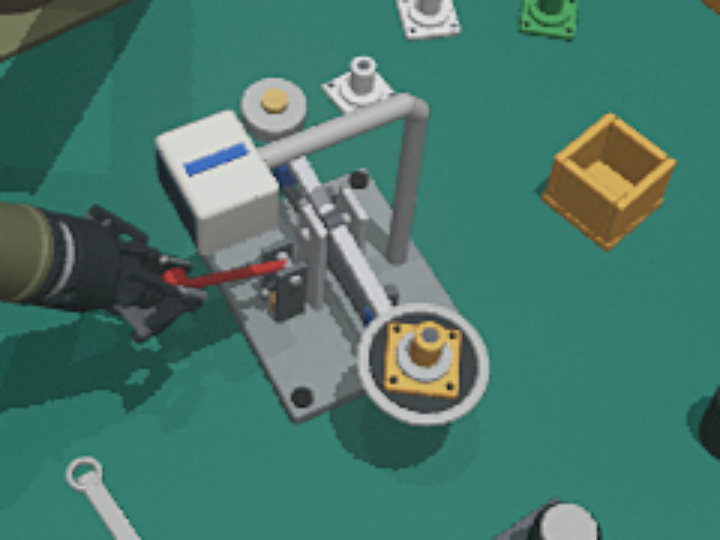

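The picture shows the lever raised with its knob at (170,277). The pan, at (424,362), has sunk 14 mm with the cover upright on it. I nudge the lever gently to make sure it is at the stop, then rest.

Emit:
{"api": "apply_moves", "payload": {
  "steps": [
    [0, -0.1, -0.06, 0, 0, 0],
    [0, -0.2, -0.12, 0, 0, 0],
    [0, -0.2, -0.12, 0, 0, 0],
    [0, -0.2, -0.12, 0, 0, 0]
  ]
}}

```text
time_s: 17.2
eef_pos: [0.5169, -0.084, 0.1178]
tcp_rot: [[0.99, -0.098, 0.097], [-0.138, -0.713, 0.687], [0.001, -0.694, -0.72]]
ft_force: [6.6, 4.0, -4.0]
width: 0.294
```

Emit:
{"api": "apply_moves", "payload": {
  "steps": [
    [0, 0, 0, 0, 0, 0],
    [0, 0, 0, 0, 0, 0],
    [0, 0, 0, 0, 0, 0],
    [0, 0, 0, 0, 0, 0],
    [0, 0, 0, 0, 0, 0],
    [0, 0, 0, 0, 0, 0],
    [0, 0, 0, 0, 0, 0],
    [0, 0, 0, 0, 0, 0],
    [0, 0, 0, 0, 0, 0],
    [0, 0, 0, 0, 0, 0],
    [0, 0, 0, 0, 0, 0],
    [0, 0, 0, 0, 0, 0],
    [0, 0, 0, 0, 0, 0],
    [0, 0, 0, 0, 0, 0],
    [0, 0, 0, 0, 0, 0],
    [0, 0, 0, 0, 0, 0],
    [0, 0, 0, 0, 0, 0],
    [0, 0, 0, 0, 0, 0],
    [0, 0, 0, 0, 0, 0]
  ]
}}

```text
time_s: 19.1
eef_pos: [0.5169, -0.084, 0.1178]
tcp_rot: [[0.99, -0.098, 0.097], [-0.138, -0.713, 0.687], [0.001, -0.694, -0.72]]
ft_force: [7.6, 3.1, -3.9]
width: 0.294
```

```bash
python3 chk.py s2.png; python3 - <<'E'
from h import *
R=np.array(env.get_state()['tcp_rot'])
r=np.hypot(.022,.108); a0=np.arctan2(-.022,.108); A=.56
for a in [.5,.45,.4,.35,.3,.25,.2,.15,.1,.05,0,-.02]:
    dx=-(r*np.cos(a0+a)-r*np.cos(a0+A)); dz=r*np.sin(a0+a)-r*np.sin(a0+A)
    print(a,((xb*dx+zb*dz)@R*100).round(2))
E
```

```text
grasp bal [-0.1496 -0.0009  0.1313] lever angle 0.568
delta cm [0. 0. 0.] deg [0. 0. 0.] t 19.1 pos [ 0.5169 -0.084   0.1178] F [ 7.6  3.1 -3.9] w 0.294
pan z [0.1322 0.1362 0.1405] 729
slope 0.075
cover 387 zmax 0.1924 boss top mean [-0.0024 -0.1706  0.1872]
red lever slope/pts 124 [-0.418  0.072]
0.5 [-0.    0.59  0.3 ]
0.45 [-0.    1.06  0.58]
0.4 [-0.    1.52  0.88]
0.35 [-0.    1.97  1.21]
0.3 [-0.    2.4   1.55]
0.25 [-0.    2.81  1.92]
0.2 [-0.    3.2   2.31]
0.15 [-0.    3.57  2.72]
0.1 [-0.01  3.92  3.14]
0.05 [-0.01  4.25  3.58]
0 [-0.01  4.56  4.04]
-0.02 [-0.01  4.68  4.23]
```

Emit:
{"api": "apply_moves", "payload": {
  "steps": [
    [0, -0.1, -0.06, 0, 0, 0],
    [0, -0.2, -0.12, 0, 0, 0],
    [0, -0.3, -0.16, 0, 0, 0],
    [0, -0.3, -0.16, 0, 0, 0],
    [0, -0.3, -0.16, 0, 0, 0]
  ]
}}

```text
time_s: 19.65
eef_pos: [0.5169, -0.0836, 0.119]
tcp_rot: [[0.99, -0.1, 0.096], [-0.138, -0.715, 0.685], [0.0, -0.692, -0.722]]
ft_force: [8.4, 3.7, -14.2]
width: 0.295
```

```bash
python3 chk.py s3.png
```

```text
grasp bal [-0.1492 -0.0009  0.1325] lever angle 0.58
delta cm [0. 0. 0.] deg [0. 0. 0.] t 19.65 pos [ 0.5169 -0.0836  0.119 ] F [  8.4   3.7 -14.2] w 0.295
pan z [0.1319 0.1361 0.1407] 729
slope 0.076
cover 388 zmax 0.1931 boss top mean [-0.0019 -0.1702  0.1872]
red lever slope/pts 122 [-0.416  0.073]
```

It is against the stop: force rose to 14 N with no further travel. I rest there 1.5 s more, then press it down along the arc.

Emit:
{"api": "apply_moves", "payload": {
  "steps": [
    [0, 0.2, 0.1, 0, 0, 0],
    [0, 0.2, 0.1, 0, 0, 0],
    [0, 0.2, 0.1, 0, 0, 0],
    [0, 0.2, 0.1, 0, 0, 0],
    [0, 0.2, 0.1, 0, 0, 0],
    [0, 0.2, 0.1, 0, 0, 0],
    [0, 0.2, 0.1, 0, 0, 0],
    [0, 0.2, 0.1, 0, 0, 0],
    [0, 0.2, 0.1, 0, 0, 0],
    [0, 0.2, 0.1, 0, 0, 0],
    [0, 0.2, 0.1, 0, 0, 0],
    [0, 0.2, 0.1, 0, 0, 0],
    [0, 0.2, 0.1, 0, 0, 0],
    [0, 0.2, 0.1, 0, 0, 0],
    [0, 0.2, 0.1, 0, 0, 0]
  ]
}}

```text
time_s: 21.2
eef_pos: [0.5169, -0.0838, 0.1185]
tcp_rot: [[0.99, -0.099, 0.096], [-0.138, -0.714, 0.687], [0.001, -0.694, -0.72]]
ft_force: [8.0, 4.1, -6.3]
width: 0.295
```

Emit:
{"api": "apply_moves", "payload": {
  "steps": [
    [0, 0.35, 0.15, 0, 0, 0],
    [0, 0.65, 0.3, 0, 0, 0],
    [0, 1.1, 0.6, 0, 0, 0],
    [0, 1.55, 0.9, 0, 0, 0],
    [0, 2, 1.2, 0, 0, 0],
    [0, 2.45, 1.55, 0, 0, 0],
    [0, 2.85, 1.95, 0, 0, 0],
    [0, 3.25, 2.35, 0, 0, 0],
    [0, 3.4, 2.55, 0, 0, 0],
    [0, 3.6, 2.75, 0, 0, 0],
    [0, 3.8, 2.95, 0, 0, 0],
    [0, 3.95, 3.15, 0, 0, 0],
    [0, 4.1, 3.4, 0, 0, 0],
    [0, 4.3, 3.6, 0, 0, 0],
    [0, 4.45, 3.85, 0, 0, 0],
    [0, 4.6, 4.05, 0, 0, 0],
    [0, 4.6, 4.05, 0, 0, 0],
    [0, 4.6, 4.05, 0, 0, 0]
  ]
}}

```text
time_s: 23.0
eef_pos: [0.5162, -0.0904, 0.0583]
tcp_rot: [[0.99, -0.098, 0.097], [-0.138, -0.715, 0.686], [0.002, -0.693, -0.721]]
ft_force: [-0.5, -5.2, 2.4]
width: 0.292
```

```bash
python3 chk.py s4.png
```

```text
grasp bal [-0.1561 -0.0011  0.0718] lever angle 0.017
delta cm [0. 0. 0.] deg [0. 0. 0.] t 23.0 pos [ 0.5162 -0.0904  0.0583] F [-0.5 -5.2  2.4] w 0.292
pan z [0.1448 0.1476 0.1501] 727
slope 0.007
cover 402 zmax 0.2028 boss top mean [-0.0026 -0.1662  0.1983]
red lever slope/pts 147 [0.117 0.097]
```

Emit:
{"api": "apply_moves", "payload": {
  "steps": [
    [0, 0.07, 0.1, 0, 0, 0],
    [0, 0.12, 0.2, 0, 0, 0],
    [0, 0.16, 0.26, 0, 0, 0],
    [0, 0.16, 0.26, 0, 0, 0],
    [0, 0.16, 0.26, 0, 0, 0]
  ]
}}

```text
time_s: 23.55
eef_pos: [0.5163, -0.0899, 0.0555]
tcp_rot: [[0.99, -0.098, 0.097], [-0.138, -0.715, 0.686], [0.002, -0.693, -0.721]]
ft_force: [2.2, -6.0, 2.8]
width: 0.296
```

```bash
python3 chk.py s5.png
```

```text
grasp bal [-0.1556 -0.0011  0.069 ] lever angle -0.009
delta cm [0. 0. 0.] deg [0. 0. 0.] t 23.55 pos [ 0.5163 -0.0899  0.0555] F [ 2.2 -6.   2.8] w 0.296
pan z [0.1457 0.1484 0.151 ] 718
slope 0.007
cover 402 zmax 0.2048 boss top mean [-0.0017 -0.1654  0.1988]
red lever slope/pts 152 [0.13  0.096]
```

Emit:
{"api": "apply_moves", "payload": {
  "steps": [
    [0, 0.07, 0.07, 0, 0, 0],
    [0, 0.14, 0.14, 0, 0, 0],
    [0, 0.2, 0.2, 0, 0, 0],
    [0, 0.2, 0.2, 0, 0, 0],
    [0, 0.2, 0.2, 0, 0, 0]
  ]
}}

```text
time_s: 24.1
eef_pos: [0.5163, -0.0895, 0.0532]
tcp_rot: [[0.99, -0.098, 0.098], [-0.138, -0.714, 0.687], [0.003, -0.693, -0.72]]
ft_force: [3.0, -5.7, 5.1]
width: 0.297
```

```bash
python3 chk.py s6.png; python3 - <<'E'
from h import *
z=np.load('scene0.npz');d=z['d'];p=z['p'];Q=pts(d,z);B=(Q-O)@np.stack([xb,yb,zb],1)
h=cv2.cvtColor(p,cv2.COLOR_RGB2HSV)
rr=np.hypot(B[...,0],B[...,1]+.16); m=(d>0)&(rr<.056)&(rr>.035)&(B[...,2]>.11)
print('base pan',np.percentile(B[m][:,2],[10,50,90]),np.polyfit(B[m][:,1],B[m][:,2],1)[0])
r=((cv2.inRange(h,(0,150,60),(8,255,255))|cv2.inRange(h,(172,150,60),(180,255,255)))>0)&(d>0)&(abs(B[...,1])<.03)&(abs(B[...,0]+.1)<.07)
print('base red',np.polyfit(B[r][:,0],B[r][:,2],1))
E
```

```text
grasp bal [-0.1552 -0.0011  0.0666] lever angle -0.03
delta cm [0. 0. 0.] deg [0. 0. 0.] t 24.1 pos [ 0.5163 -0.0895  0.0532] F [ 3.  -5.7  5.1] w 0.297
pan z [0.1462 0.1488 0.1515] 717
slope -0.001
cover 400 zmax 0.205 boss top mean [-0.0016 -0.1649  0.1997]
red lever slope/pts 147 [0.156 0.098]
base pan [0.14702505 0.15003192 0.15254307] -0.008274407374878556
base red [0.15147625 0.09770005]
```

Emit:
{"api": "apply_moves", "payload": {
  "steps": [
    [0, 0.1, 0.1, 0, 0, 0],
    [0, 0.2, 0.2, 0, 0, 0],
    [0, 0.25, 0.25, 0, 0, 0],
    [0, 0.25, 0.25, 0, 0, 0],
    [0, 0.25, 0.25, 0, 0, 0]
  ]
}}

```text
time_s: 24.65
eef_pos: [0.5164, -0.0891, 0.0509]
tcp_rot: [[0.99, -0.097, 0.098], [-0.138, -0.712, 0.688], [0.003, -0.695, -0.719]]
ft_force: [1.6, -5.6, 10.5]
width: 0.296
```

```bash
python3 chk.py s7.png
```

```text
grasp bal [-0.1547 -0.0011  0.0643] lever angle -0.052
delta cm [0. 0. 0.] deg [0. 0. 0.] t 24.65 pos [ 0.5164 -0.0891  0.0509] F [ 1.6 -5.6 10.5] w 0.296
pan z [0.1462 0.1492 0.1518] 711
slope -0.0
cover 400 zmax 0.205 boss top mean [-0.0019 -0.165   0.1999]
red lever slope/pts 145 [0.173 0.098]
```

Emit:
{"api": "apply_moves", "payload": {
  "steps": [
    [0, 0.1, 0.1, 0, 0, 0],
    [0, 0.2, 0.2, 0, 0, 0],
    [0, 0.2, 0.2, 0, 0, 0],
    [0, 0.2, 0.2, 0, 0, 0]
  ]
}}

```text
time_s: 25.1
eef_pos: [0.5165, -0.0888, 0.0498]
tcp_rot: [[0.99, -0.097, 0.099], [-0.138, -0.711, 0.69], [0.004, -0.697, -0.717]]
ft_force: [-0.6, -8.7, 21.0]
width: 0.295
```

```bash
python3 chk.py s8.png; python3 - <<'E'
from h import *
Bm=np.stack([xb,yb,zb],1)
def sl(d,p,c):
    B=(pts(d,c)-O)@Bm; h=cv2.cvtColor(p,cv2.COLOR_RGB2HSV)
    r=((cv2.inRange(h,(0,150,60),(8,255,255))|cv2.inRange(h,(172,150,60),(180,255,255)))>0)&(d>0)&(abs(B[...,1])<.015)&(B[...,0]>-.125)&(B[...,0]<-.055)&(B[...,2]>.05)
    k=np.polyfit(B[r][:,0],B[r][:,2],1); print(r.sum(),k,k@[-.09,1])
z=np.load('scene0.npz'); sl(z['d'],z['p'],z)
p,d,c=snap('scene'); sl(d,p,c)
E
```

```text
grasp bal [-0.1545 -0.0012  0.0632] lever angle -0.062
delta cm [0. 0. 0.] deg [0. 0. 0.] t 25.1 pos [ 0.5165 -0.0888  0.0498] F [-0.6 -8.7 21. ] w 0.295
pan z [0.1466 0.1492 0.1519] 711
slope -0.005
cover 399 zmax 0.2044 boss top mean [-0.0022 -0.1652  0.1997]
red lever slope/pts 150 [0.189 0.1  ]
73 [0.19789088 0.10142666] 0.08361647911431151
74 [0.25598309 0.10501918] 0.08198070342303958
```

The lever is at its lower stop: 21 N with no further travel. I open the jaws and back out along the tool axis.

Emit:
{"api": "apply_moves", "payload": {
  "steps": [
    [0, -0.1, -0.1, 0, 0, 0],
    [0, -0.1, -0.1, 0, 0, 0],
    [0, -0.1, -0.1, 0, 0, 0],
    [0, -0.1, -0.1, 0, 0, 0],
    [0, -0.1, -0.1, 0, 0, 0],
    [0, -0.1, -0.1, 0, 0, 0],
    [0, -0.1, -0.1, 0, 0, 0],
    [0, -0.1, -0.1, 0, 0, 0]
  ],
  "jaw": -1
}}

```text
time_s: 26.0
eef_pos: [0.5141, -0.0877, 0.0474]
tcp_rot: [[0.991, -0.099, 0.093], [-0.136, -0.712, 0.689], [-0.002, -0.695, -0.719]]
ft_force: [1.4, -0.3, 0.1]
width: 0.999
```

Emit:
{"api": "apply_moves", "payload": {
  "steps": [
    [0, 0, -1, 0, 0, 0],
    [0, 0, -3, 0, 0, 0],
    [0, 0, -6, 0, 0, 0],
    [0, 0, -10, 0, 0, 0],
    [0, 0, -14, 0, 0, 0],
    [0, 0, -17, 0, 0, 0],
    [0, 0, -18, 0, 0, 0],
    [0, 0, -18, 0, 0, 0],
    [0, 0, -18, 0, 0, 0]
  ]
}}

```text
time_s: 26.9
eef_pos: [0.4967, -0.2106, 0.1763]
tcp_rot: [[0.991, -0.1, 0.092], [-0.136, -0.711, 0.689], [-0.003, -0.696, -0.718]]
ft_force: [0.1, 0.8, -0.8]
width: 0.996
```

```bash
python3 chk.py s9.png; python3 - <<'E'
from h import *
a=np.load('top0.npz'); p,d,c=snap('top')
b,_,_=snap('scene'); z=np.load('scene0.npz')
Q=pts(a['d'],a); df=(cv2.absdiff(p,a['p']).max(-1)>60).astype(np.uint8)
k,l,s,cc=cv2.connectedComponentsWithStats(df)
print([(list(s[i]),cc[i].round()) for i in range(1,k) if s[i,4]>30])
sc=cv2.resize(b,(400,300)); tp=cv2.resize(p,(400,300)); save('fin.png',np.vstack([np.hstack([sc,tp]),np.hstack([cv2.resize(b[170:305,220:400],(400,300)),cv2.resize(p[120:270,220:420],(400,300))])]))
E
```

```text
grasp bal [-0.2778  0.0017  0.1898] lever angle 0.602
delta cm [0. 0. 0.] deg [0. 0. 0.] t 26.9 pos [ 0.4967 -0.2106  0.1763] F [ 0.1  0.8 -0.8] w 0.996
pan z [0.1451 0.1479 0.1507] 720
slope 0.009
cover 405 zmax 0.2036 boss top mean [-0.0023 -0.1653  0.1989]
red lever slope/pts 166 [0.122 0.096]
[([np.int32(267), np.int32(137), np.int32(27), np.int32(27), np.int32(332)], array([280., 150.])), ([np.int32(476), np.int32(181), np.int32(41), np.int32(79), np.int32(1211)], array([497., 220.])), ([np.int32(233), np.int32(187), np.int32(261), np.int32(176), np.int32(10678)], array([414., 279.])), ([np.int32(427), np.int32(219), np.int32(18), np.int32(8), np.int32(41)], array([435., 224.])), ([np.int32(431), np.int32(227), np.int32(49), np.int32(46), np.int32(469)], array([462., 247.])), ([np.int32(169), np.int32(228), np.int32(25), np.int32(26), np.int32(359)], array([181., 241.])), ([np.int32(506), np.int32(228), np.int32(9), np.int32(18), np.int32(98)], array([509., 235.])), ([np.int32(479), np.int32(261), np.int32(18), np.int32(22), np.int32(106)], array([486., 270.])), ([np.int32(15), np.int32(290), np.int32(261), np.int32(130), np.int32(12064)], array([115., 376.])), ([np.int32(59), np.int32(300), np.int32(23), np.int32(4), np.int32(48)], array([ 68., 302.])), ([np.int32(298), np.int32(359), np.int32(27), np.int32(22), np.int32(105)], array([311., 367.])), ([np.int32(270), np.int32(366), np.int32(13), np.int32(20), np.int32(103)], array([274., 376.])), ([np.int32(312), np.int32(399), np.int32(18), np.int32(21), np.int32(115)], array([323., 411.]))]
```

View pics/fin.png

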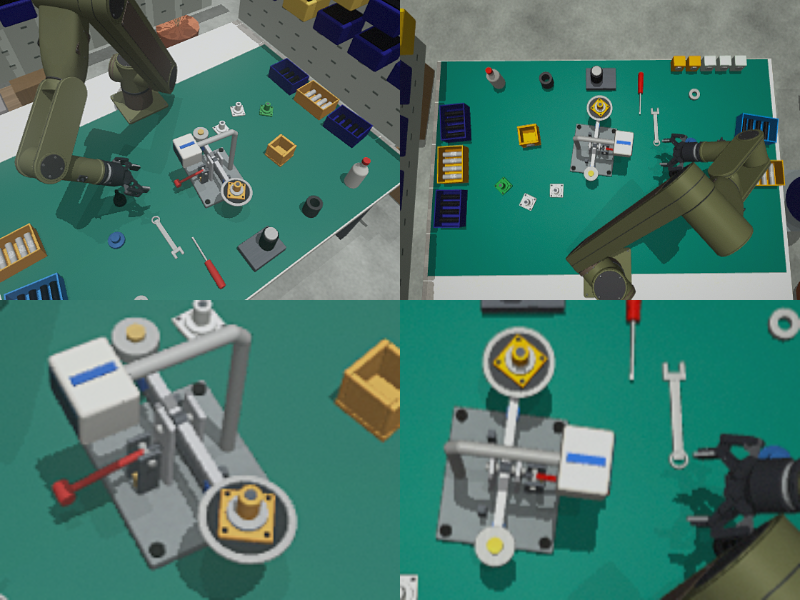

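```bash
python3 - <<'E'
from h import *
p,d,c=snap('wrist'); Q=pts(d,c); hh=cv2.cvtColor(p,cv2.COLOR_RGB2HSV); save('w7.png',p)
r=((cv2.inRange(hh,(0,150,50),(8,255,255))|cv2.inRange(hh,(172,150,50),(180,255,255)))>0)&(d>0)
B=(Q-O)@np.stack([xb,yb,zb],1)
b=B[r&(B[...,2]>.05)]; b=b[(abs(b[:,1])<.05)&(b[:,0]>-.2)&(b[:,0]<0)]
k=b[b[:,0]<-.145]; print('knob',len(k),k.min(0).round(4),k.max(0).round(4),k.mean(0).round(4))
s=b[(b[:,0]>-.135)&(b[:,0]<-.055)]; print('shaft',np.polyfit(s[:,0],s[:,2],1))
rr=np.hypot(B[...,0],B[...,1]+.16); y=cv2.inRange(hh,(12,100,60),(34,255,255))>0
m=(d>0)&(rr<.056)&(rr>.046)&~y&(B[...,2]>.11)
print('pan',m.sum(),np.median(B[m][:,2]),np.polyfit(B[m][:,1],B[m][:,2],1)[0] if m.any() else 0)
m=(d>0)&(abs(B[...,0])<.008)&(abs(B[...,1])<.11)&(abs(B[...,1])>.03)&(B[...,2]>.11)&(B[...,2]<.16)
print('beam',m.sum())
delta(env.get_state()['eef_pos'])
import bench
E
cat > chk2.py <<'E'
from h import *
Bm=np.stack([xb,yb,zb],1)
def f(p,d,c,lab):
    B=(pts(d,c)-O)@Bm; h=cv2.cvtColor(p,cv2.COLOR_RGB2HSV)
    r=((cv2.inRange(h,(0,150,60),(8,255,255))|cv2.inRange(h,(172,150,60),(180,255,255)))>0)&(d>0)&(abs(B[...,1])<.03)&(B[...,2]>.05)
    k=r&(B[...,0]<-.145)&(B[...,0]>-.18); kk=B[k]
    w=np.hypot(B[...,0],B[...,1]-.122)<.026; w&=(d>0)&(B[...,2]>.13)
    pn=np.hypot(B[...,0],B[...,1]+.16); pn=(pn<.055)&(pn>.047)&(d>0)&(B[...,2]>.12)
    print(lab,'knob z mean/max',kk[:,2].mean().round(4),kk[:,2].max().round(4),len(kk),'weight z',B[w][:,2].mean().round(4),w.sum(),'rim z',np.median(B[pn][:,2]).round(4))
for n in ['scene','top']:
    z=np.load(n+'0.npz'); f(z['p'],z['d'],z,n+' base') if n=='scene' else None
    if n=='scene':
        p,d,c=snap(n); f(p,d,c,n+' now')
E
python3 chk2.py
```

```text
knob 528 [-0.167  -0.0126  0.0703] [-0.1451  0.012   0.0852] [-0.1592 -0.0004  0.0798]
shaft [0.16928381 0.10254852]
pan 1758 0.14869532758391224 -0.07725899557741384
beam 842
delta cm [0. 0. 0.] deg [0. 0. 0.] t 27.1 pos [ 0.4969 -0.2101  0.176 ] F [-0.2 -0.4  0.5] w 1.001
scene base knob z mean/max 0.0752 0.0819 70 weight z 0.1555 213 rim z 0.1496
scene now knob z mean/max 0.078 0.0857 71 weight z 0.1566 208 rim z 0.1477
```

After release the knob sits about 3 mm high and the pan about 2 mm low, so the opening pads probably dragged the lever up. I press it again with shut fingers along the tool axis on top of the knob, so that withdrawing cannot drag it.

```bash
python3 - <<'E'
from h import *
t,R=lev(-.1555,.070,back=env.grasp_offset+.011); delta(t,R)
E
```

```text
delta cm [ 0.2  -0.44 14.11] deg [-0.1   0.19 -0.09] t 27.15 pos [ 0.497  -0.2103  0.1762] F [-0.4  0.   0.2] w 1.003
```

Emit:
{"api": "apply_moves", "payload": {
  "steps": [
    [0.2, -0.4, 1, 0, 0, 0],
    [0.2, -0.4, 4, 0, 0, 0],
    [0.2, -0.4, 7, 0, 0, 0],
    [0.2, -0.4, 9, 0, 0, 0],
    [0.2, -0.4, 11, 0, 0, 0],
    [0.2, -0.4, 12, 0, 0, 0],
    [0.2, -0.4, 12.5, 0, 0, 0],
    [0.2, -0.4, 12.8, 0, 0, 0],
    [0.2, -0.4, 12.8, 0, 0, 0],
    [0.2, -0.4, 12.8, 0, 0, 0],
    [0.2, -0.4, 12.8, 0, 0, 0],
    [0.2, -0.4, 12.8, 0, 0, 0]
  ],
  "jaw": 1
}}

```text
time_s: 28.35
eef_pos: [0.5119, -0.1215, 0.088]
tcp_rot: [[0.991, -0.099, 0.094], [-0.136, -0.713, 0.688], [-0.001, -0.694, -0.72]]
ft_force: [0.7, -0.4, -0.2]
width: -0.003
```

Emit:
{"api": "apply_moves", "payload": {
  "steps": [
    [0, 0, 0.2, 0, 0, 0],
    [0, 0, 0.4, 0, 0, 0],
    [0, 0, 0.6, 0, 0, 0],
    [0, 0, 0.8, 0, 0, 0],
    [0, 0, 1, 0, 0, 0],
    [0, 0, 1.1, 0, 0, 0],
    [0, 0, 1.1, 0, 0, 0]
  ]
}}

```text
time_s: 29.05
eef_pos: [0.5126, -0.1132, 0.0796]
tcp_rot: [[0.991, -0.099, 0.093], [-0.136, -0.712, 0.689], [-0.002, -0.695, -0.719]]
ft_force: [1.0, 0.1, 0.1]
width: -0.006
```

```bash
python3 chk2.py; python3 chk.py s10.png
```

```text
scene base knob z mean/max 0.0752 0.0819 70 weight z 0.1555 213 rim z 0.1496
scene now knob z mean/max 0.0772 0.0854 55 weight z 0.1571 214 rim z 0.1475
grasp bal [-0.1792 -0.0008  0.0931] lever angle 0.21
delta cm [0. 0. 0.] deg [0. 0. 0.] t 29.1 pos [ 0.5127 -0.1133  0.0797] F [ 0.1  0.8 -0.5] w 0.001
pan z [0.1452 0.1479 0.1506] 723
slope 0.007
cover 399 zmax 0.2046 boss top mean [-0.0021 -0.1651  0.1992]
red lever slope/pts 156 [0.13  0.097]
```

View pics/s10.png

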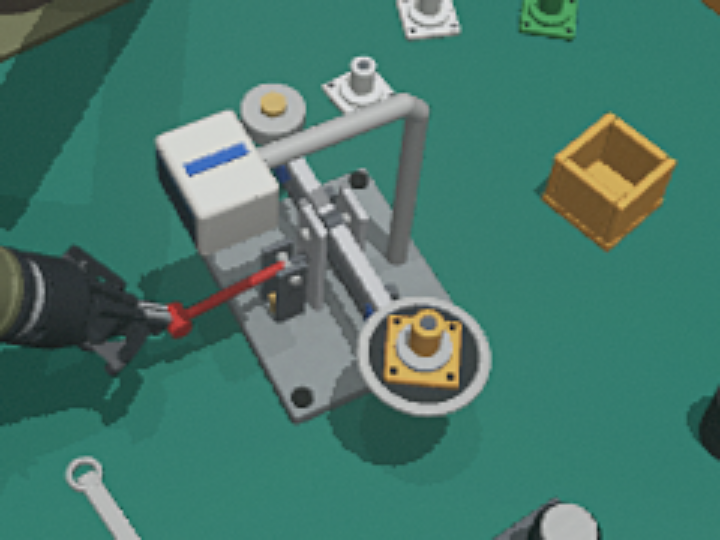

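Fingertips are just at the knob (170,318), with no force yet. I press on.

Emit:
{"api": "apply_moves", "payload": {
  "steps": [
    [0, 0, 0.2, 0, 0, 0],
    [0, 0, 0.3, 0, 0, 0],
    [0, 0, 0.4, 0, 0, 0],
    [0, 0, 0.5, 0, 0, 0],
    [0, 0, 0.5, 0, 0, 0]
  ]
}}

```text
time_s: 29.65
eef_pos: [0.5132, -0.11, 0.0761]
tcp_rot: [[0.991, -0.099, 0.093], [-0.136, -0.713, 0.688], [-0.002, -0.695, -0.719]]
ft_force: [-0.1, -0.2, 0.4]
width: -0.001
```

```bash
python3 chk2.py | tail -1
```

```text
scene now knob z mean/max 0.0749 0.0851 49 weight z 0.1566 207 rim z 0.1484
```

Emit:
{"api": "apply_moves", "payload": {
  "steps": [
    [0, 0, 0.1, 0, 0, 0],
    [0, 0, 0.2, 0, 0, 0],
    [0, 0, 0.3, 0, 0, 0],
    [0, 0, 0.3, 0, 0, 0]
  ]
}}

```text
time_s: 30.1
eef_pos: [0.5134, -0.1094, 0.0735]
tcp_rot: [[0.991, -0.099, 0.093], [-0.136, -0.715, 0.686], [-0.001, -0.692, -0.721]]
ft_force: [-2.6, -6.7, 1.2]
width: 0.001
```

```bash
python3 chk2.py | tail -1
```

```text
scene now knob z mean/max 0.0728 0.0829 46 weight z 0.1562 210 rim z 0.1488
```

Emit:
{"api": "apply_moves", "payload": {
  "steps": [
    [0, 0.05, 0.1, 0, 0, 0],
    [0, 0.1, 0.2, 0, 0, 0],
    [0, 0.15, 0.3, 0, 0, 0],
    [0, 0.15, 0.3, 0, 0, 0]
  ]
}}

```text
time_s: 30.55
eef_pos: [0.5136, -0.1091, 0.0717]
tcp_rot: [[0.991, -0.098, 0.094], [-0.136, -0.714, 0.686], [0.0, -0.693, -0.721]]
ft_force: [-5.1, -11.6, 10.9]
width: 0.003
```

```bash
python3 chk2.py | tail -1
```

```text
scene now knob z mean/max 0.0719 0.0794 45 weight z 0.1562 210 rim z 0.1488
```

Emit:
{"api": "apply_moves", "payload": {
  "steps": [
    [0, 0.05, 0.1, 0, 0, 0],
    [0, 0.1, 0.15, 0, 0, 0],
    [0, 0.1, 0.15, 0, 0, 0]
  ]
}}

```text
time_s: 30.9
eef_pos: [0.5137, -0.109, 0.071]
tcp_rot: [[0.991, -0.097, 0.095], [-0.135, -0.714, 0.687], [0.001, -0.693, -0.721]]
ft_force: [-7.4, -14.2, 17.5]
width: -0.001
```

Emit:
{"api": "apply_moves", "payload": {
  "steps": [
    [0, 0, -0.2, 0, 0, 0],
    [0, 0, -0.5, 0, 0, 0],
    [0, 0, -1, 0, 0, 0],
    [0, 0, -2, 0, 0, 0],
    [0, 0, -4, 0, 0, 0],
    [0, 0, -7, 0, 0, 0],
    [0, 0, -10, 0, 0, 0],
    [0, 0, -13, 0, 0, 0],
    [0, 0, -14, 0, 0, 0],
    [0, 0, -14, 0, 0, 0]
  ]
}}

```text
time_s: 31.9
eef_pos: [0.5011, -0.2042, 0.1703]
tcp_rot: [[0.991, -0.098, 0.095], [-0.137, -0.714, 0.687], [0.0, -0.694, -0.72]]
ft_force: [0.4, 0.5, -0.4]
width: 0.007
```

```bash
python3 chk2.py; python3 chk.py s11.png
```

```text
scene base knob z mean/max 0.0752 0.0819 70 weight z 0.1555 213 rim z 0.1496
scene now knob z mean/max 0.0746 0.0832 69 weight z 0.1565 210 rim z 0.148
grasp bal [-0.2696 -0.0009  0.183 ] lever angle 0.59
delta cm [0. 0. 0.] deg [0. 0. 0.] t 31.95 pos [ 0.5005 -0.2029  0.1695] F [-0.7  0.  -0.3] w 0.0
pan z [0.1459 0.1486 0.1511] 730
slope 0.001
cover 401 zmax 0.2043 boss top mean [-0.0021 -0.1649  0.1993]
red lever slope/pts 168 [0.159 0.098]
```

The lever now stays fully down: knob z 0.0746 against 0.0752 at the start. I raise the arm clear, and check the bystanders and stability.

Emit:
{"api": "apply_moves", "payload": {
  "steps": [
    [0, -2, -3, 0, 0, 0],
    [0, -4, -6, 0, 0, 0],
    [0, -7, -9, 0, 0, 0],
    [0, -10, -12, 0, 0, 0],
    [0, -13, -14, 0, 0, 0],
    [0, -14, -15, 0, 0, 0],
    [0, -14, -15, 0, 0, 0],
    [0, -14, -15, 0, 0, 0],
    [0, -14, -15, 0, 0, 0]
  ]
}}

```text
time_s: 32.9
eef_pos: [0.4999, -0.2059, 0.3725]
tcp_rot: [[0.991, -0.101, 0.091], [-0.136, -0.71, 0.691], [-0.006, -0.697, -0.717]]
ft_force: [-0.1, -0.8, 0.2]
width: 0.001
```

```bash
python3 chk2.py; python3 chk.py s12.png; python3 - <<'E'
from h import *
z=np.load('scene0.npz'); b,_,_=snap('scene'); a=z['p']
print('scene shifts of bystanders (px, corr):')
for n,(u,v,w) in dict(pinion=(167,277,14),cap=(163,336,15),wrench=(234,332,28),housing=(393,210,25)).items():
    t=a[v-w:v+w,u-w:u+w]; S=b[v-w-8:v+w+8,u-w-8:u+w+8]
    r=cv2.matchTemplate(S,t,cv2.TM_CCOEFF_NORMED); _,mx,_,loc=cv2.minMaxLoc(r); print(n,np.array(loc)-8,round(mx,3))
save('end.png',b)
E
```

```text
scene base knob z mean/max 0.0752 0.0819 70 weight z 0.1555 213 rim z 0.1496
scene now knob z mean/max 0.0746 0.0816 70 weight z 0.1567 210 rim z 0.1482
grasp bal [-0.2729 -0.0009  0.3861] lever angle 1.118
delta cm [0. 0. 0.] deg [0. 0. 0.] t 32.95 pos [ 0.5    -0.2061  0.3727] F [-0.3 -0.8 -0.2] w 0.001
pan z [0.146  0.1486 0.1511] 725
slope 0.004
cover 403 zmax 0.2045 boss top mean [-0.0021 -0.1655  0.1994]
red lever slope/pts 170 [0.172 0.1  ]
scene shifts of bystanders (px, corr):
pinion [0 0] 0.895
cap [0 0] 0.987
wrench [0 0] 0.999
housing [0 0] 0.999
```

View pics/end.png

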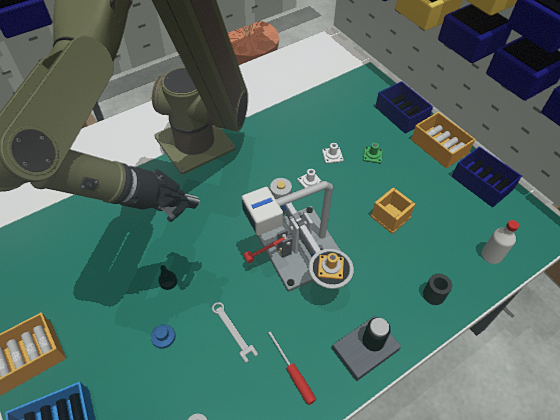

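The final picture shows the lever down (248,257), the cover upright on the level pan (331,266), and the bystanders unmoved. I hand in.

```bash
python3 -c "
from bench import env
env.finish_job()"
```

```text
the job is handed in; nothing more can be done
```

I've handed the job in at about 33 s of the 72 allowed: the yellow cover was weighed, and it stands upright in the middle of the pan with the beam arrested again.

- **Placing:** I set the cover down while the beam was arrested. The wrist camera put it within about 1 mm of the pan's centre before release.
- **Weighing:** I pinched the knob with the gripper tilted 44° and lifted the lever. The pan sank about 14 mm. It took two small nudges to reach the hard stop, so the beam was free for about 5 s in all, of which about 1.5 s was at the confirmed stop.
- **Arresting, first press failed:** I held the lever at its lower stop at 21 N. When I opened the jaws, the knob came to rest about 3 mm high and the pan about 2 mm low.
- **Arresting, second press held:** I pressed again with shut fingers and withdrew straight back. The knob stayed at its starting height (74.6 mm against 75.2 mm).

**Last checks:** The pan rim read 1.4 mm lower than at the start and the beam slope differed by about 0.01 rad. I put that down to camera noise or the cover's load, but did not settle which.

The pinion, end cap, wrench and gear housing showed no shift in the scene camera. The pinion's match was weaker (0.90), which I put down to the arm's shadow. The gripper was clear of everything.

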